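Slide a brass plate onto the bench pin and lower the hold-down

ROBOT

A 7-joint arm with a two-finger parallel gripper is mounted at the origin on the work surface. World frame = base frame: x ahead of the robot, y to its left, z up, the work surface at z = 0. Lengths are in m, angles in rad, forces in N, time in s.
With the tool pointing down it reaches from about 0.4 to 0.85 m from the base axis. Payload 10.4 kg.
Tool frame: the origin (TCP) lies midway between the tips of the shut fingers; the grasp point (between the pads) lies 19 mm behind it; z points along the fingers, y is the line along which they close (so a half turn about z gives the same grasp; the last joint's range is limited). The gripper opens to 87 mm and grips with 3 to 60 N. Pads are 19 mm wide; open, the fingers measure 117 mm over their backs; the gripper's body (75 mm by 190 mm) begins 51 mm behind the grasp point.
Start: joints at [1.078, 0.332, -0.065, 1.46, 0.022, 1.35, -0.088], TCP at [0.283, -0.557, 0.223] pointing down, gripper open.
Joint ranges: [-2.6, 2.6], [-0.5, 2.12], [-1.47, 1.34], [0.16, 2.42], [-1.27, 4.41], [0.06, 2.06], [-2.6, 2.6]. Speed limits (rad/s): [2.22, 2.22, 2.79, 2.79, 3.14, 3.14, 3.14].

INTERFACE

Orientations are given as a unit quaternion [x, y, z, w].
In Python, from bench import r gives the robot as it stands.
- The arm moves only by the tool move_arm, never from a script. Its argument "targets" is a list of rows, each a list of 3 entries, a list of its own where there are three numbers: the shift along the tool's x, y, z in cm, then the turn, a rotation vector about the tool's x, y, z in rad, then the opening in per cent of the stroke, from 0 (shut) to 100 (fully open). In form: [[[x, y, z], [wx, wy, wz], gripper], ...]. A call has 1 to 20 rows; each row shifts and turns the commanded pose from where the row before left it, along the tool's axes as they then stand; what a row does not reach is not made up. A row lasts 1/8 s, in which the tool goes at most 62.5 mm and 10.7 degrees, less where a joint would pass 70% of its speed; a pose out of reach is approached as far as the arm can. A call with a gripper value outside its range is refused whole. The fingers move at their own pace and stop on an object; "grip_force" is the grip in N (left out, the last holds). Time passes only in rows, so rows that do not move let the fingers close. It gives the time, the measured TCP pose, the force, the opening and the grip force at its end, in the units of the state.
- r.read_state(): the state, without advancing time (a new reading comes with each control period).
- r.camera(name): name is "side" or "top"; returns a dict with "image" (400x640x3 uint8, blue, green, red), "vertical_fov" (degrees; the focal length in pixels is half the picture's height over the tangent of half this angle, whatever the lens; pixels are square), "cx", "cy" (the principal point, pixels), "k1" (the pictures are not rectified: a ray, as slopes to the right and down, at radius r is drawn at 1 + k1 r^2 times it, then the intrinsics apply), "cam_to_world" (4x4, takes a point from camera to world coordinates). Camera axes: x right, y down, z forward; pixel columns grow to the right and rows downward; lengths in m; the calibration is good to about 2 mm. A picture is of the moment at which its call begins. There is no depth.
- r.close_job(): hands the job in; it is judged then, once.
The state is a dict: "time": time; "joint_positions": joint angles; "joint_vel": joint speeds; "joint_torque": joint torques, N m; "ee_pos": TCP position; "eef_rot": TCP orientation; "ft_force": force on the tool from outside, world axes, zero at the start; "torque": the same for the moment, N m; "width": finger opening in m; "grip_force": force on a finger pad.
Only numpy, scipy, OpenCV 4.12 (cv2) and the standard library are available. Lean on these libraries where they do the work, as an engineer would, in place of code of your own. Each camera call takes 0.05 s, during which the arm holds its last target. There are 200 camera calls.

TASK

Set the brass plate up for sawing: slide it, without picking it up, off the steel block and onto the narrow wooden bench pin beside it, so that it lies flat and square on the pin, centred across the pin's width and about midway along it. Let go of the plate, then swing the red hold-down arm over until its rubber pad rests on the plate. Leave the jar, the hammer and the ring mandrel where they are.

Things in the scene. Friction and masses are not known exactly. Their poses are not given: they have to be found in the camera images.
- plate: brass plate, 90 (its x) by 80 (its y) by 8 mm thick, about 0.45 kg, with a thin rectangle scribed on top; starts lying on the steel block. Origin at the centre of its underside, z up. It is pushed by its edges with a few newtons. It starts within 16 mm of level with the stand's origin along the pin, turned up to 0.25 rad from square.
- pin_stand: fixed wooden bench pin on a grey stand. Origin on the bench under the spot where the plate's centre must come; x runs along the pin towards the hold-down. Flat wooden top 58 mm above the bench, 40 mm wide (y), from x = -66 to +95 mm; a 14 mm wide sawing notch from x = -66 to -35 mm. Hinge lugs at x = 76 to 96 mm, 82 mm high. Foot 80 mm wide, 10 mm high.
- block: fixed steel bench block, top 110 by 110 mm, 60 mm above the bench (2 mm higher than the pin), on a 116 by 116 mm dark wooden riser. Origin on the bench under its centre. It stands beside the pin, on its +y or its -y side, parallel to it, with a gap of about 30 mm between block and pin.
- tray: fixed low black scrap tray, 110 by 110 by 26 mm high, empty, on the side of the pin opposite to the block. Origin at the centre of its underside. Not needed.
- holddown (a joint): red hold-down arm's hinge angle, rad. 0: swung right up, leaning 15 degrees back from vertical (to the stand's +x); grows as it swings over towards the stand's -x, over the pin. At about 1.83 it lies level with its pad on the plate. It stays where it is left (hinge friction 0.08 N m, about 1 N at its tip).
- holddown_hinge (a point): hinge axis of the hold-down (axis along the stand's y), at x = 85 mm, y = 0 of the stand, 72 mm above the bench.
- holddown_tip (a point): middle of the black cap (14 by 24 by 10 mm) at the arm's free end, 94 mm from the hinge. The arm is 12 mm wide, 8 mm thick; when lowered, its top face is 10 mm above the hinge axis, and its rubber pad (16 by 16 mm, under side) is 70 mm from the hinge.
- jar: amber glass jar, 52 mm wide, 75 mm high, bystander. Origin at the centre of its underside.
- hammer: hammer, 220 mm long, lying on the bench, bystander. Origin under its middle.
- mandrel: steel ring mandrel standing upright: tapered rod 132 mm high on a 68 mm disc, bystander. Origin at the centre of its underside.
There are look-alikes about, which are no part of the job. What is meant by the plate is not pink, and is the smaller of those in its own colour.

How it is judged:
On the way, in this order (a step that is already met when the one before it is completed fails the run):
1. the plate lies flat, square and centred on the pin, let go, while the hold-down is still up (x of plate in the frame of pin_stand between -0.025 and 0.025 m and y of plate in the frame of pin_stand between -0.01 and 0.01 m and z of plate in the frame of pin_stand between 0.055 and 0.061 m and angle between plate's own z axis and vertical below 0.06 rad and angle between the x axis of plate and the x axis of pin_stand, either way round below 0.15 rad and contact force between the fingers and plate below 0.1 N and value of joint holddown below 0.9 rad), for 0.2 s.
2. the hold-down is swung over until its pad rests on the plate (x of plate in the frame of pin_stand between -0.025 and 0.025 m and y of plate in the frame of pin_stand between -0.01 and 0.01 m and z of plate in the frame of pin_stand between 0.055 and 0.061 m and angle between plate's own z axis and vertical below 0.06 rad and angle between the x axis of plate and the x axis of pin_stand, either way round below 0.15 rad and value of joint holddown above 1.78 rad), for 0.2 s.
At the end, for the whole second after the job is handed in: The plate lies flat on the pin (within 0.06 rad of level, on its top), its centre within 10 mm of the pin's centre line and within 25 mm of the stand's origin along the pin, its edges within 0.15 rad of the pin's, at rest; the hold-down is down with its pad on the plate (joint above 1.78) (all of step 2 and linear speed of plate below 0.02 m/s); the robot touches nothing.
It fails at once if the plate is picked up (raised more than 20 mm above the block) (height (world z) of plate above 0.08 m).
It fails at once if the plate falls off its support (height (world z) of plate below 0.045 m).
It fails at once if the jar is moved more than 30 mm (distance of jar from where it was at the start of the episode above 0.03 m).
It fails at once if the hammer is moved more than 30 mm (distance of hammer from where it was at the start of the episode above 0.03 m).
It fails at once if the ring mandrel is moved more than 30 mm (distance of mandrel from where it was at the start of the episode above 0.03 m).
It also fails if it takes over 51 s, if anything falls off the work surface, if the arm or the gripper's body presses on something with over 40 N, if the wrist force passes 120 N, or if a joint passes its speed limit or range.

## Working session

There is one attempt and no reset: what is moved stays moved. The work goes in short steps, Python scripts to look and compute and a tool call to move; the robot and the scene stay as the last step left them, time stands still between calls to the robot, and variables do not carry over. Pictures are saved under pics/ and viewed, at most 10 in all, crops included, and the job is handed in when it is done.

Besides the shell and the picture viewer there is one more tool, called after "Request:" by a JSON object that holds its "method" and its "body". move_arm: Moves the arm, as the interface text tells. Its arguments: {"type":"object","properties":{"targets":{"type":"array"},"grip_force":{"type":"number"}},"required":["targets"]}

```bash
ls; mkdir -p pics
cat > h.py <<'E'
import numpy as np, cv2, json
from bench import r
def cam(n):
    c=r.camera(n); return c
def K(c):
    f=200/np.tan(np.radians(c["vertical_fov"])/2); return f
def pix2world(c,u,v,z):
    f=K(c); d=np.array([(u-c["cx"])/f,(v-c["cy"])/f]); s=d.copy()
    for _ in range(30): s=d/(1+c["k1"]*(s@s))
    T=np.array(c["cam_to_world"]); ray=T[:3,:3]@np.array([s[0],s[1],1]); o=T[:3,3]
    return o+ray*(z-o[2])/ray[2]
def world2pix(c,p):
    T=np.array(c["cam_to_world"]); q=T[:3,:3].T@(np.array(p)-T[:3,3]); s=q[:2]/q[2]
    s=s*(1+c["k1"]*(s@s)); f=K(c); return np.array([c["cx"]+f*s[0],c["cy"]+f*s[1]])
E
python3 - <<'E'
from h import *
import pickle
for n in("top","side"):
    c=cam(n); cv2.imwrite(f"pics/{n}0.png",c["image"]); pickle.dump(c,open(n+"0.pkl","wb"))
    print(n,K(c),c["cx"],c["cy"],c["k1"],np.round(c["cam_to_world"],3).tolist())
print(r.read_state())
E
```

```text
pics
top 374.52866110497723 319.3374018868504 196.79547364415455 -0.0276641178146062 [[0.019, -0.999, 0.029, 0.455], [-1.0, -0.018, 0.012, -0.014], [-0.012, -0.029, -1.0, 1.174], [0.0, 0.0, 0.0, 1.0]]
side 451.76439046713017 319.1250439884219 195.2373046345517 -0.10337032603808356 [[-0.991, -0.075, 0.108, 0.342], [-0.13, 0.685, -0.717, 0.985], [-0.02, -0.725, -0.688, 1.097], [0.0, 0.0, 0.0, 1.0]]
{'time': 0.1, 'joint_positions': array([ 1.07838511,  0.3327735 , -0.06469419,  1.46082243,  0.02158078,
        1.3498819 , -0.08853236]), 'joint_vel': array([ 0.00074189, -0.00140485,  0.00184608, -0.00329662,  0.00147503,
        0.00088403, -0.00041655]), 'joint_torque': array([ 1.35799743e-03, -6.24545932e+01,  2.47389043e-02, -3.90719926e+01,
       -6.13380969e-02,  3.66320671e-02,  1.02865556e-04]), 'ee_pos': array([ 0.28280277, -0.55699386,  0.2218721 ]), 'eef_rot': array([ 9.72538889e-01,  2.32739673e-01, -1.55908944e-04, -5.74636913e-04]), 'ft_force': array([-0.36838188, -0.89802206,  0.41704493]), 'torque': array([-0.02582386, -0.01920573, -0.00656928]), 'grip_force': 0.0, 'width': 0.08695676956448715}
```

View pics/top0.png

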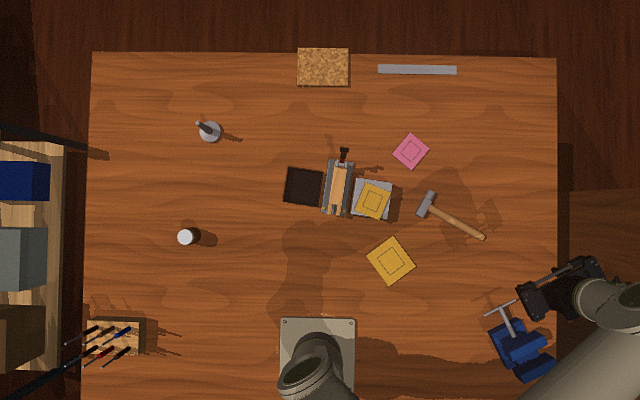

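View pics/side0.png

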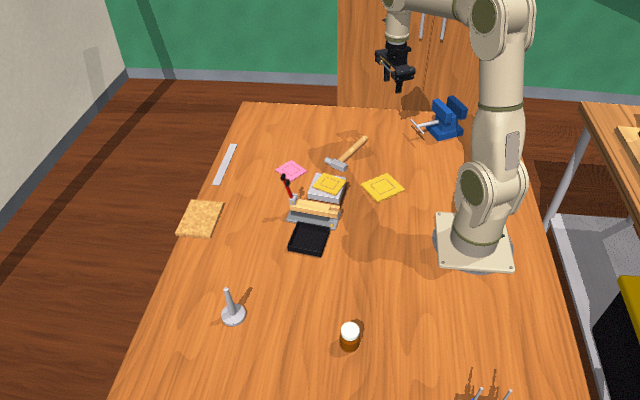

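Top view: the pin is at about (338,188), with its notch at the bottom and the hold-down at (343,155). The block and plate are on its right (373,200), with the larger gold look-alike at (390,260) and the tray on the left. Next I'll zoom in.

Run:
```python
from h import *
import pickle
c=pickle.load(open("top0.pkl","rb"));im=c["image"]
cr=cv2.resize(im[140:230,310:410],None,fx=6,fy=6,interpolation=cv2.INTER_CUBIC); cv2.imwrite("pics/crop0.png",cr)
hsv=cv2.cvtColor(im,cv2.COLOR_BGR2HSV); print(hsv[190,373],hsv[200,360],hsv[185,338],hsv[260,400])
m=((hsv[...,0]>20)&(hsv[...,0]<30)&(hsv[...,1]>120)&(hsv[...,2]>120)).astype(np.uint8)
m[:, :350]=0;m[:175]=0;m[228:]=0;m[:,400:]=0
cn=max(cv2.findContours(m,0,2)[0],key=cv2.contourArea)
b=cv2.boxPoints(cv2.minAreaRect(cn)); print(b)
w=np.array([pix2world(c,u,v,.068)[:2] for u,v in b]);print(w,w.mean(0))
e=w-np.roll(w,1,0);print(np.linalg.norm(e,axis=1),np.arctan2(e[:,1],e[:,0]))
```

```text
[ 19 182 195] [ 18 181 193] [ 16 142 190] [ 19 183 198]
[[378. 219.]
 [378. 219.]
 [378. 219.]
 [378. 219.]]
[[ 0.424199   -0.17440046]
 [ 0.424199   -0.17440046]
 [ 0.424199   -0.17440046]
 [ 0.424199   -0.17440046]] [ 0.424199   -0.17440046]
[0. 0. 0. 0.] [0. 0. 0. 0.]
```

View pics/crop0.png

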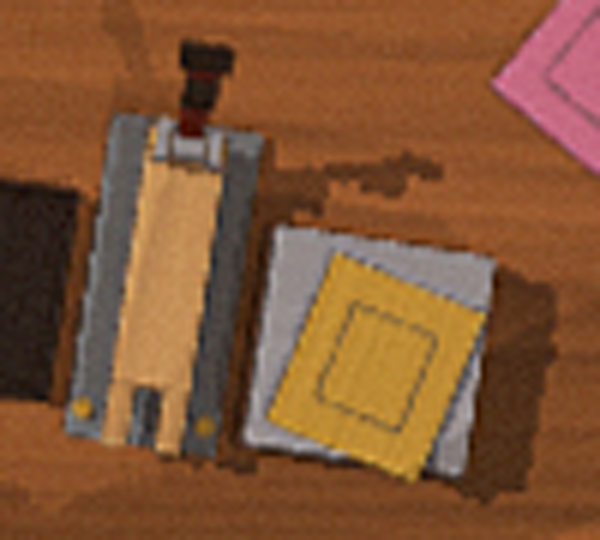

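```bash
cat >> h.py <<'E'
def crop2w(c,pts,z,x0,y0,s):
    return np.array([pix2world(c,(x+.5)/s-.5+x0,(y+.5)/s-.5+y0,z)[:2] for x,y in pts])
E
python3 - <<'E'
from h import *
import pickle
c=pickle.load(open("top0.pkl","rb"))
g=lambda p,z:crop2w(c,p,z,310,140,6)
for n,p,z in(("plate",[(335,252),(487,315),(415,480),(267,415)],.068),("block",[(277,226),(496,258),(464,476),(245,443)],.06),("foot",[(113,115),(265,135),(215,455),(65,428)],.01),("wood",[(223,165),(182,452),(104,443),(143,165)],.058),("tip",[(205,57)],.162),("lug",[(190,150)],.08)):
    w=g(p,z);e=np.roll(w,-1,0)-w
    print(n,w.round(4).tolist(),w.mean(0).round(4),np.linalg.norm(e,axis=1).round(4),np.degrees(np.arctan2(e[:,1],e[:,0])).round(1))
E
```

```text
plate [[0.5339, -0.1357], [0.5042, -0.2109], [0.4225, -0.1766], [0.4531, -0.1035]] [ 0.4784 -0.1567] [0.0808 0.0886 0.0793 0.087 ] [-111.5  157.3   67.3  -21.7]
block [[0.5469, -0.1076], [0.5329, -0.2164], [0.4247, -0.202], [0.439, -0.0935]] [ 0.4859 -0.1549] [0.1097 0.1092 0.1094 0.1088] [-97.3 172.4  82.5  -7.5]
foot [[0.6073, -0.0258], [0.5982, -0.1049], [0.4318, -0.0817], [0.4443, -0.0039]] [ 0.5204 -0.054 ] [0.0796 0.168  0.0788 0.1644] [-96.5 172.1  80.9  -7.7]
wood [[0.577, -0.0805], [0.4339, -0.0625], [0.4377, -0.0238], [0.5763, -0.0407]] [ 0.5062 -0.0518] [0.1442 0.0389 0.1396 0.0398] [172.8  84.5  -7.  -89. ]
tip [[0.6144, -0.0653]] [ 0.6144 -0.0653] [0.] [0.]
lug [[0.5816, -0.0629]] [ 0.5816 -0.0629] [0.] [0.]
```

```bash
cat >> h.py <<'E'
from scipy.spatial.transform import Rotation as R
O=np.array([.5012,-.0518]);TH=np.radians(-7.5)
X=np.array([np.cos(TH),np.sin(TH)]);Y=np.array([-X[1],X[0]])
def s2w(x,y,z): return np.r_[O+x*X+y*Y,z]
def w2s(p): d=np.array(p[:2])-O; return np.array([d@X,d@Y])
def go(x,y,z):
    s=r.read_state();Rt=R.from_quat(s["eef_rot"]);q=np.column_stack([np.r_[Y,0],np.r_[X,0],[0,0,-1]])
    print("t",round(s["time"],2),"stand xyz mm",(np.r_[w2s(s["ee_pos"]),s["ee_pos"][2]]*1e3).round(1),"shift cm",(Rt.inv().apply(s2w(x,y,z)-s["ee_pos"])*100).round(2),
    "turn",(Rt.inv()*R.from_matrix(q)).as_rotvec().round(3),"f",s["ft_force"].round(2),"w",round(s["width"],4))
E
python3 -c "
from h import *
go(-.014,-.185,.2)"
```

```text
t 0.1 stand xyz mm [-150.6 -529.4  221.9] shift cm [ 30.73 -20.69   2.21] turn [-0.001 -0.001 -0.97 ] f [-0.37 -0.9   0.42] w 0.087
```

Request:
{"method": "move_arm", "body": {"targets": [[[3.8, -2.6, 0.2], [0, 0, 0], 46], [[3.8, -2.6, 0.3], [0, 0, 0], 46], [[3.8, -2.6, 0.3], [0, 0, 0], 46], [[3.8, -2.6, 0.3], [0, 0, 0], 46], [[3.8, -2.6, 0.3], [0, 0, 0], 46], [[3.8, -2.6, 0.3], [0, 0, 0], 46], [[3.8, -2.6, 0.3], [0, 0, 0], 46], [[4.1, -2.5, 0.2], [0, 0, 0], 46], [[0, 0, 0], [0, 0, -0.14], 46], [[0, 0, 0], [0, 0, -0.14], 46], [[0, 0, 0], [0, 0, -0.14], 46], [[0, 0, 0], [0, 0, -0.14], 46], [[0, 0, 0], [0, 0, -0.14], 46], [[0, 0, 0], [0, 0, -0.14], 46], [[0, 0, 0], [0, 0, -0.13], 46], [[0, 0, 0], [0, 0, 0], 46]]}}

```text
time: 2.1
ee_pos: [0.4628, -0.2337, 0.2003]
eef_rot: [0.752, 0.659, -0.0, -0.0]
ft_force: [0.4, -0.5, -0.5]
width: 0.04
grip_force: 0.0
```

```bash
python3 -c "
from h import *
go(-.014,-.185,.0635)"
```

```text
t 2.1 stand xyz mm [ -14.4 -185.4  200.3] shift cm [ 0.03  0.04 13.68] turn [-0.001 -0.    -0.001] f [ 0.36 -0.51 -0.49] w 0.04
```

Request:
{"method": "move_arm", "body": {"targets": [[[0, 0, 4], [0, 0, 0], 46], [[0, 0, 4], [0, 0, 0], 46], [[0, 0, 3], [0, 0, 0], 46], [[0, 0, 1.8], [0, 0, 0], 46], [[0, 0, 0.85], [0, 0, 0], 46], [[0, 0, 0], [0, 0, 0], 46], [[0.8, 0, 0], [0, 0, 0], 46], [[0.5, 0, 0], [0, 0, 0], 46], [[0.5, 0, 0], [0, 0, 0], 46], [[0.5, 0, 0], [0, 0, 0], 46], [[0.5, 0, 0], [0, 0, 0], 46], [[0.5, 0, 0], [0, 0, 0], 46], [[0.5, 0, 0], [0, 0, 0], 46], [[0.5, 0, 0], [0, 0, 0], 46], [[0.5, 0, 0], [0, 0, 0], 46], [[0, 0, 0], [0, 0, 0], 46]]}}

```text
time: 4.1
ee_pos: [0.4693, -0.1854, 0.064]
eef_rot: [0.752, 0.66, 0.0, -0.0]
ft_force: [0.6, -0.7, 0.2]
width: 0.0398
grip_force: 0.2
```

```bash
python3 -c "
from h import *
go(-.014,-.0495,.0635)
c=cam('side');u,v=world2pix(c,s2w(0,-.07,.06)).astype(int);print(u,v)
import pickle;pickle.dump(c,open('s1.pkl','wb'))
c2=cam('top');a=c['image'][v-45:v+45,u-60:u+60];b=c2['image'][140:230,300:420]
cv2.imwrite('pics/m1.png',cv2.resize(np.vstack([a,b]),None,fx=3.3,fy=3.3,interpolation=2))"
```

```text
t 4.1 stand xyz mm [ -14.2 -136.7   64. ] shift cm [8.72 0.03 0.06] turn [-0.    -0.     0.001] f [ 0.57 -0.67  0.25] w 0.0398
323 190
```

View pics/m1.png

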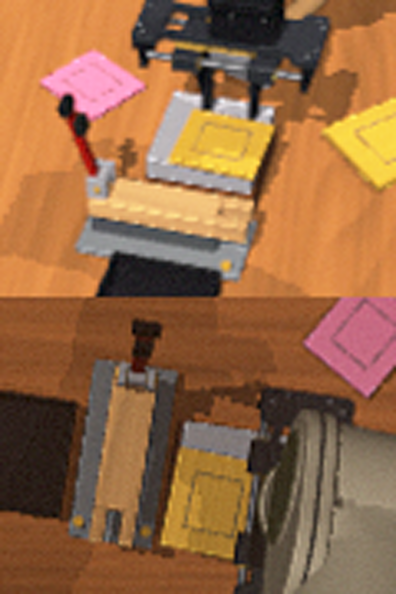

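Run:
```python
from h import *
import pickle
c=pickle.load(open("top0.pkl","rb"))
w=crop2w(c,[(187,153),(162,251),(238,263),(255,165)],.068,300,140,3.3)
s=np.array([w2s(p) for p in w])*1e3;print(s.round(1),s.mean(0)); e=np.roll(s,-1,0)-s;print(np.linalg.norm(e,axis=1),np.degrees(np.arctan2(e[:,1],e[:,0])))
c=pickle.load(open("s1.pkl","rb")); # side: crop offset (263,145)
w=crop2w(c,[(187,118),(274,140),(252,187),(166,168)],.068,263,145,3.3)
s=np.array([w2s(p) for p in w])*1e3;print(s.round(1),s.mean(0)); e=np.roll(s,-1,0)-s;print(np.linalg.norm(e,axis=1),np.degrees(np.arctan2(e[:,1],e[:,0])))
```

```text
[[  26.4  -54.2]
 [ -63.6  -45. ]
 [ -64.1 -113.6]
 [  24.8 -115.9]] [-19.11870411 -82.19543314]
[90.4828748  68.63319663 88.92250351 61.72139196] [174.13455588 -90.40177181  -1.49236251  88.51633146]
[[  25.1 -106.4]
 [ -70.   -94.8]
 [ -63.8  -22.5]
 [  26.1  -28.5]] [-20.67953676 -63.05603722]
[95.7889679  72.53521412 90.10296313 77.86728466] [173.02389588  85.10124845  -3.84600602 -90.74641043]
```

The plate is still turned about -0.1 rad and has drifted to x≈-19. I'll finish squaring it, then push its -x edge towards +x.

Request:
{"method": "move_arm", "body": {"targets": [[[0.5, 0, 0], [0, 0, 0], 46], [[0.5, 0, 0], [0, 0, 0], 46], [[0.5, 0, 0], [0, 0, 0], 46], [[0.5, 0, 0], [0, 0, 0], 46], [[0.1, 0, 0], [0, 0, 0], 46], [[0, 0, 0], [0, 0, 0], 46], [[-1.5, 0, 0], [0, 0, 0], 46], [[-2, 0, -2], [0, 0, 0], 46], [[0, 0, -4], [0, 0, 0], 46], [[0, -4, -4], [0, 0, 0], 0], [[0, -5, 0], [0, 0, 0], 0], [[0, -4, 0], [0, 0, 0], 0], [[0, 0, 0], [0, 0, 0], 0]]}}

```text
time: 5.82
ee_pos: [0.3364, -0.1841, 0.1644]
eef_rot: [0.753, 0.658, -0.0, 0.001]
ft_force: [1.0, 0.3, 0.6]
width: 0.008
grip_force: 0.0
```

```bash
python3 -c "
from h import *
go(-.1,-.065,.0635)
c=cam('side');u,v=world2pix(c,s2w(0,-.07,.06)).astype(int);print(u,v)
import pickle;pickle.dump(c,open('s2.pkl','wb'))
c2=cam('top');a=c['image'][v-45:v+45,u-60:u+60];b=c2['image'][140:230,300:420]
cv2.imwrite('pics/m2.png',cv2.resize(np.vstack([a,b]),None,fx=3.3,fy=3.3,interpolation=2))"
```

```text
t 5.83 stand xyz mm [-146.1 -152.6  164.4] shift cm [ 8.79  4.58 10.08] turn [ 0.     0.001 -0.003] f [0.96 0.34 0.6 ] w 0.008
323 190
```

View pics/m2.png

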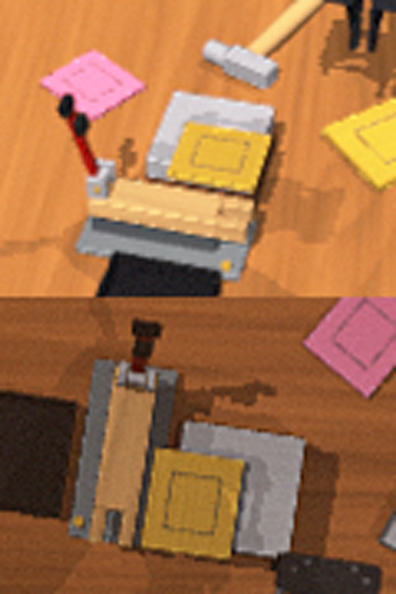

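Run:
```python
from h import *
import pickle
c=pickle.load(open("top0.pkl","rb"))
def rep(s):
    e=np.roll(s,-1,0)-s;print(s.round(1).tolist(),s.mean(0),np.linalg.norm(e,axis=1).round(1),np.degrees(np.arctan2(e[:,1],e[:,0])).round(1))
w=crop2w(c,[(157,152),(246,162),(234,260),(143,247)],.068,300,140,3.3)
rep(np.array([w2s(p) for p in w])*1e3)
c=pickle.load(open("s2.pkl","rb"))
w=crop2w(c,[(188,120),(274,134),(252,192),(167,176)],.068,263,145,3.3)
rep(np.array([w2s(p) for p in w])*1e3)
```

```text
[[23.3, -27.6], [26.3, -107.6], [-62.0, -109.7], [-62.6, -27.7]] [-18.74892137 -68.13588647] [80.1 88.3 82.  85.9] [-8.790e+01 -1.786e+02  9.040e+01  1.000e-01]
[[23.2, -103.6], [-68.0, -103.7], [-65.4, -15.6], [22.0, -17.6]] [-22.0577467  -60.14067752] [91.3 88.1 87.5 86. ] [-180.    88.3   -1.3  -89.2]
```

Request:
{"method": "move_arm", "body": {"targets": [[[3, 1.4, 0], [0, 0, 0], 0], [[3, 1.4, 2], [0, 0, 0], 0], [[2.6, 1.3, 3], [0, 0, 0], 0], [[0, 0, 3], [0, 0, 0], 0], [[0, 0, 2.05], [0, 0, 0], 0], [[0, 0, 0], [0, 0, 0], 0], [[0, 1, 0], [0, 0, 0], 0], [[0, 0.6, 0], [0, 0, 0], 0], [[0, 0.4, 0], [0, 0, 0], 0], [[0, 0.4, 0], [0, 0, 0], 0], [[0, 0.4, 0], [0, 0, 0], 0], [[0, 0.4, 0], [0, 0, 0], 0], [[0, 0.4, 0], [0, 0, 0], 0], [[0, 0.4, 0], [0, 0, 0], 0], [[0, 0.2, 0], [0, 0, 0], 0], [[0, 0, 0], [0, 0, 0], 0]]}}

```text
time: 7.92
ee_pos: [0.4324, -0.1086, 0.0635]
eef_rot: [0.752, 0.659, 0.0, 0.0]
ft_force: [-1.0, -0.6, -0.6]
width: 0.0003
grip_force: 0.4
```

```bash
python3 -c "
from h import *
go(-.063,-.0665,.0635)"
```

```text
t 7.92 stand xyz mm [-60.8 -65.3  63.5] shift cm [-0.12 -0.22 -0.  ] turn [ 0.001 -0.     0.   ] f [-0.95 -0.56 -0.59] w 0.0003
```

Request:
{"method": "move_arm", "body": {"targets": [[[0, -1.5, 0], [0, 0, 0], 0], [[0, -3, -3], [0, 0, 0], 0], [[0, 0, -4], [0, 0, 0], 0], [[-3, 0, -3], [0, 0, 0], 0], [[-4, 0, 0], [0, 0, 0], 0], [[0, 0, 0], [0, 0, 0], 0]]}}

```text
time: 8.68
ee_pos: [0.3772, -0.1743, 0.1638]
eef_rot: [0.753, 0.658, 0.0, 0.001]
ft_force: [-0.0, 0.1, 0.1]
width: 0.0005
grip_force: 0.0
```

```bash
python3 -c "
from h import *
go(-.008,-.135,.0635)
c=cam('side');u,v=world2pix(c,s2w(0,-.07,.06)).astype(int)
import pickle;pickle.dump(c,open('s3.pkl','wb'))
c2=cam('top');a=c['image'][v-45:v+45,u-60:u+60];b=c2['image'][140:230,300:420]
cv2.imwrite('pics/m3.png',cv2.resize(np.vstack([a,b]),None,fx=3.3,fy=3.3,interpolation=2))"
```

```text
t 8.68 stand xyz mm [-106.9 -137.7  163.8] shift cm [ 0.32  9.88 10.04] turn [ 0.001  0.001 -0.004] f [-0.05  0.07  0.07] w 0.0005
```

View pics/m3.png

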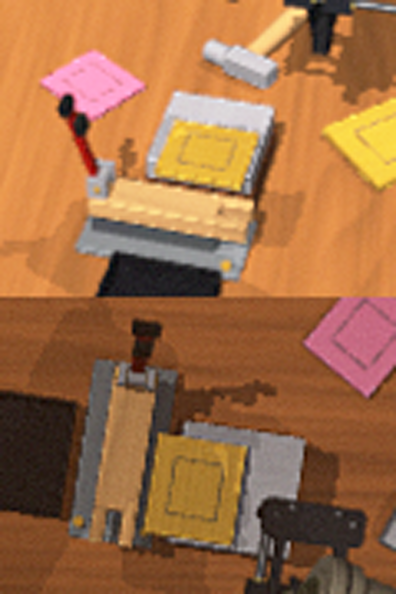

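The plate is now at about x=-5 and nearly square. Next is the push across onto the pin.

Request:
{"method": "move_arm", "body": {"targets": [[[0.1, 4, 0], [0, 0, 0], 46], [[0.1, 4, 0], [0, 0, 0], 46], [[0.1, 1.9, 2], [0, 0, 0], 46], [[0, 0, 4], [0, 0, 0], 46], [[0, 0, 3], [0, 0, 0], 46], [[0, 0, 1.05], [0, 0, 0], 46], [[0, 0, 0], [0, 0, 0], 46], [[1, 0, 0], [0, 0, 0], 46], [[0.5, 0, 0], [0, 0, 0], 46], [[0.5, 0, 0], [0, 0, 0], 46], [[0.5, 0, 0], [0, 0, 0], 46], [[0.5, 0, 0], [0, 0, 0], 46], [[0.5, 0, 0], [0, 0, 0], 46], [[0.5, 0, 0], [0, 0, 0], 46], [[0.5, 0, 0], [0, 0, 0], 46], [[0.5, 0, 0], [0, 0, 0], 46], [[0.5, 0, 0], [0, 0, 0], 46]]}}

```text
time: 10.9
ee_pos: [0.4846, -0.1287, 0.0639]
eef_rot: [0.752, 0.659, -0.0, 0.001]
ft_force: [-0.2, -4.7, 1.0]
width: 0.0398
grip_force: 2.0
```

```bash
python3 -c "
from h import *
go(-.008,-.050,.0635)"
```

```text
t 10.9 stand xyz mm [ -6.4 -78.4  63.9] shift cm [ 2.84 -0.16  0.03] turn [ 0.002  0.002 -0.001] f [-0.19 -4.73  1.03] w 0.0398
```

Request:
{"method": "move_arm", "body": {"targets": [[[0.4, 0, 0], [0, 0, 0], 46], [[0.4, 0, 0], [0, 0, 0], 46], [[0.4, 0, 0], [0, 0, 0], 46], [[0.4, 0, 0], [0, 0, 0], 46], [[0.3, 0, 0], [0, 0, 0], 46], [[0.3, 0, 0], [0, 0, 0], 46], [[0.3, 0, 0], [0, 0, 0], 46], [[0.1, 0, 0], [0, 0, 0], 46], [[0, 0, 0], [0, 0, 0], 46], [[0, 0, 0], [0, 0, 0], 46]]}}

```text
time: 12.15
ee_pos: [0.4874, -0.1016, 0.063]
eef_rot: [0.752, 0.659, 0.0, -0.0]
ft_force: [0.3, -2.9, 2.6]
width: 0.04
grip_force: 1.5
```

```bash
python3 -c "
from h import *
go(-.008,-.0495,.0635)
c=cam('side');u,v=world2pix(c,s2w(0,-.07,.06)).astype(int)
import pickle;pickle.dump(c,open('s4.pkl','wb'))
c2=cam('top');a=c['image'][v-45:v+45,u-60:u+60];b=c2['image'][140:230,300:420]
cv2.imwrite('pics/m4.png',cv2.resize(np.vstack([a,b]),None,fx=3.3,fy=3.3,interpolation=2))"
```

```text
t 12.15 stand xyz mm [ -7.2 -51.2  63. ] shift cm [ 0.17 -0.08 -0.05] turn [-0. -0. -0.] f [ 0.31 -2.87  2.61] w 0.04
```

View pics/m4.png

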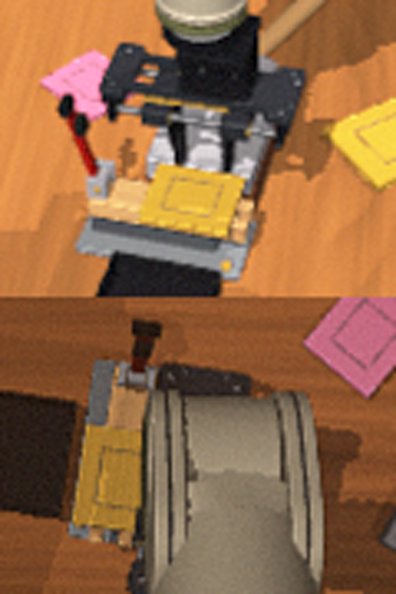

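The plate is on the pin and looks square. I'll back off and measure it.

Request:
{"method": "move_arm", "body": {"targets": [[[-0.3, 0, 0], [0, 0, 0], 46], [[-1, 0, 0], [0, 0, 0], 46], [[-3, 0, 0], [0, 0, 0], 46], [[-4, 0, -3], [0, 0, 0], 46], [[-4, 0, -4], [0, 0, 0], 46], [[-3, -2, -3], [0, 0, 0], 46], [[0, -3, 0], [0, 0, 0], 46], [[0, 0, 0], [0, 0, 0], 46]]}}

```text
time: 13.25
ee_pos: [0.4162, -0.2479, 0.1632]
eef_rot: [0.753, 0.658, -0.0, 0.0]
ft_force: [0.2, -0.5, -0.5]
width: 0.0398
grip_force: 0.0
```

```bash
python3 -c "
from h import *
go(-.008,-.0495,.0635)
c=cam('side');u,v=world2pix(c,s2w(0,-.07,.06)).astype(int)
import pickle;pickle.dump(c,open('s5.pkl','wb'))
c2=cam('top');b=c2['image'][145:225,305:405]
pickle.dump(c2,open('t5.pkl','wb'))
cv2.imwrite('pics/m5.png',cv2.resize(np.hstack([c['image'][v-40:v+40,u-60:u+40],b]),None,fx=4,fy=4,interpolation=2));print(u,v)"
```

```text
t 13.25 stand xyz mm [ -58.7 -205.5  163.2] shift cm [15.62  5.03  9.96] turn [-0.     0.001 -0.003] f [ 0.22 -0.45 -0.47] w 0.0398
323 190
```

View pics/m5.png

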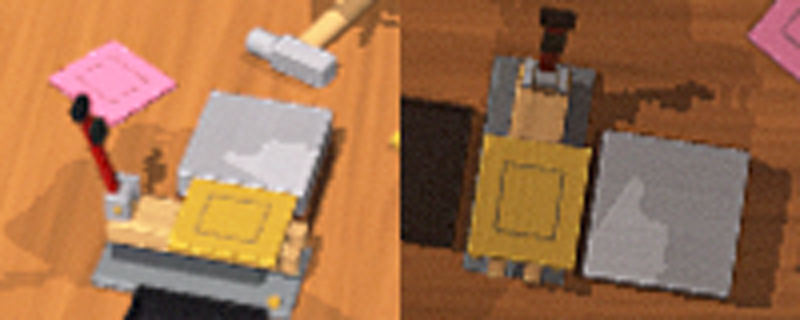

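Run:
```python
from h import *
import pickle
c=pickle.load(open("t5.pkl","rb"))
w=crop2w(c,[(83,135),(193,147),(177,268),(68,254)],.066,305,145,4)
s=np.array([w2s(p) for p in w])*1e3;e=np.roll(s,-1,0)-s
print(s.round(1).tolist(),s.mean(0),np.linalg.norm(e,axis=1).round(1),np.degrees(np.arctan2(e[:,1],e[:,0])).round(1))
# prong outer edges, wood edges near lugs
for p in [(87,268),(143,276),(116,100),(168,108)]:
    print((w2s(crop2w(c,[p],.058,305,145,4)[0])*1e3).round(1))
# refined from colour mask
hsv=cv2.cvtColor(c["image"],cv2.COLOR_BGR2HSV)
m=cv2.inRange(hsv,(15,168,80),(30,255,255));m[:170]=0;m[222:]=0;m[:,:310]=0;m[:,362:]=0
m=cv2.morphologyEx(m,cv2.MORPH_CLOSE,np.ones((5,5)));m=cv2.morphologyEx(m,cv2.MORPH_OPEN,np.ones((5,5)))
cn=max(cv2.findContours(m,0,2)[0],key=cv2.contourArea);q=cv2.minAreaRect(cn);print(q)
print(w2s(pix2world(c,*q[0],.066))*1e3)
```

```text
[[35.4, 39.5], [38.6, -42.3], [-51.6, -43.7], [-53.4, 37.4]] [-7.76117782 -2.28718159] [81.9 90.3 81.1 88.8] [ -87.7 -179.1   91.3    1.4]
[-61.6  21.9]
[-61.3 -20.2]
[65.5 19.1]
[ 65.4 -20.1]
((337.0599670410156, 195.07998657226562), (26.44579315185547, 30.122751235961914), 8.130102157592773)
[-8.46792658 -2.01918021]
```

Plate centre is at (-8, -2) mm, about 1° off square and flat, so step 1 is met. Next I'll go round behind the hold-down with the fingers shut.

Request:
{"method": "move_arm", "body": {"targets": [[[0, 0, -4.5], [0, 0, 0], 0], [[0, 0, -4.5], [0, 0, 0], 0], [[0, 4.2, 0], [0, 0, 0], 0], [[0, 4.2, 0], [0, 0, 0], 0], [[0, 4.2, 0], [0, 0, 0], 0], [[0, 4.2, 0], [0, 0, 0], 0], [[0, 4.2, 0], [0, 0, 0], 0], [[4.1, 0, 0], [0, 0, 0], 0], [[4.1, 0, 0], [0, 0, 0], 0], [[4.1, 0, 0], [0, 0, 0], 0], [[4.1, 0, 0], [0, 0, 0], 0], [[4.1, 0, 0], [0, 0, 0], 0], [[0, 0, 0], [0, 0, 0], 0], [[0, 0, 0], [0, 0, 0], 0]]}}

```text
time: 15.1
ee_pos: [0.6532, -0.0714, 0.2524]
eef_rot: [0.752, 0.659, -0.0, -0.0]
ft_force: [-0.3, -0.8, -0.1]
width: 0.0002
grip_force: 0.0
```

```bash
python3 -c "
from h import *
go(.150,0,.145)"
```

```text
t 15.1 stand xyz mm [153.2   0.4 252.4] shift cm [-0.04 -0.32 10.74] turn [-0.001  0.     0.   ] f [-0.32 -0.84 -0.06] w 0.0002
```

Request:
{"method": "move_arm", "body": {"targets": [[[0, 0, 4], [0, 0, 0], 0], [[0, 0, 4], [0, 0, 0], 0], [[0, 0, 2.7], [0, 0, 0], 0], [[0, 0, 0], [0, 0, 0], 0], [[0, -1.3, 0], [0, 0, 0], 0], [[0, -1, 0], [0, 0, 0], 0], [[0, -1, 0], [0, 0, 0], 0], [[0, -1, 0], [0, 0, 0], 0], [[0, -1, 0], [0, 0, 0], 0], [[0, -1, 0], [0, 0, 0], 0], [[0, -1, 0], [0, 0, 0.1], 0], [[0, -1, 0.2], [0, 0, -0.1], 0], [[0, -0.9, 0.4], [0, 0, 0], 0], [[0, -0.9, 0.6], [0, 0, 0], 0], [[0, 0, 0], [0, 0, 0], 0]]}}

```text
time: 16.98
ee_pos: [0.5518, -0.057, 0.1333]
eef_rot: [0.752, 0.659, -0.001, -0.0]
ft_force: [0.5, -0.1, 0.6]
width: 0.0005
grip_force: 0.0
```

```bash
python3 -c "
from h import *
go(.040,0,.118)
c=cam('side');u,v=world2pix(c,s2w(0.03,0,.09)).astype(int);c2=cam('top')
cv2.imwrite('pics/m6.png',cv2.resize(np.hstack([c['image'][v-50:v+50,u-60:u+60]]),None,fx=4,fy=4,interpolation=2));print(u,v)"
```

```text
t 16.98 stand xyz mm [ 50.9   1.4 133.3] shift cm [-0.14 -1.08  1.54] turn [-0.001  0.    -0.001] f [ 0.5  -0.09  0.6 ] w 0.0005
309 196
```

View pics/m6.png

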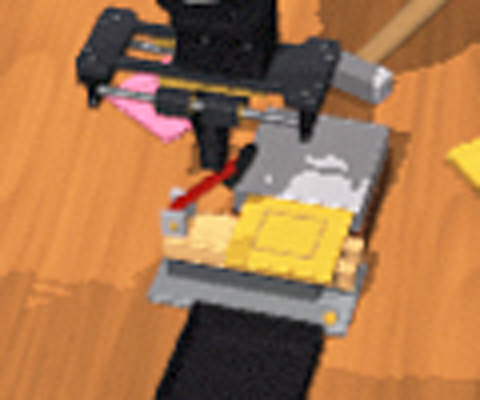

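The arm is leaning over the plate, which hasn't moved. I'll continue round the arc.

Request:
{"method": "move_arm", "body": {"targets": [[[0, -0.6, 0.7], [0, 0, 0], 0], [[0, -0.5, 0.8], [0, 0, 0], 0], [[0, -0.5, 0.8], [0, 0, 0], 0], [[0, -0.5, 0.9], [0, 0, 0], 0], [[0, -0.3, 0.6], [0, 0, 0], 0], [[0, -0.2, 0.6], [0, 0, 0], 0], [[0, 0, 0.4], [0, 0, 0], 0], [[0, 0, 0.3], [0, 0, 0], 0], [[0, 0, 0], [0, 0, 0], 0]]}}

```text
time: 18.2
ee_pos: [0.5272, -0.0536, 0.0829]
eef_rot: [0.752, 0.659, -0.0, -0.0]
ft_force: [-0.1, -0.7, -0.4]
width: 0.0005
grip_force: 0.0
```

```bash
python3 -c "
from h import *
go(.025,0,.0815)"
```

```text
t 18.2 stand xyz mm [26.   1.6 82.9] shift cm [-0.16 -0.1   0.14] turn [-0.  0. -0.] f [-0.13 -0.72 -0.37] w 0.0005
```

Request:
{"method": "move_arm", "body": {"targets": [[[0, 0, 0.1], [0, 0, 0], 0], [[0, 0, 0.1], [0, 0, 0], 0], [[0, 0, 0], [0, 0, 0], 0]]}}

```text
time: 18.58
ee_pos: [0.5274, -0.0536, 0.0824]
eef_rot: [0.752, 0.659, -0.0, 0.0]
ft_force: [-5.5, -0.4, 13.8]
width: 0.0006
grip_force: 7.0
```

Request:
{"method": "move_arm", "body": {"targets": [[[0, 0, 0], [0, 0, 0], 0], [[0, 0, -0.2], [0, 0, 0], 0], [[0, 0, -1], [0, 0, 0], 0], [[0, 0, -4], [0, 0, 0], 0], [[0, 0, -4], [0, 0, 0], 0], [[-4, 0, -4], [0, 0, 0], 0], [[-5, 0, 0], [0, 0, 0], 0], [[-5, 0, 0], [0, 0, 0], 0], [[-5, 0, 0], [0, 0, 0], 0], [[0, 0, 0], [0, 0, 0], 0], [[0, 0, 0], [0, 0, 0], 0]]}}

```text
time: 19.95
ee_pos: [0.5025, -0.2413, 0.2133]
eef_rot: [0.752, 0.659, 0.0, -0.0]
ft_force: [-0.3, 1.3, 0.4]
width: 0.0008
grip_force: 0.0
```

```bash
python3 -c "
from h import *
import pickle
c=cam('side');u,v=world2pix(c,s2w(0.03,0,.09)).astype(int);c2=cam('top');pickle.dump(c2,open('t7.pkl','wb'))
cv2.imwrite('pics/m7.png',cv2.resize(np.hstack([c['image'][v-40:v+40,u-50:u+50],c2['image'][145:225,305:405]]),None,fx=4,fy=4,interpolation=2))
for p in(s2w(-.009,0,.072),s2w(.085,0,.072)): print(world2pix(c,p)-[u-50,v-40])
"
```

```text
[61.97686483 46.33005717]
[34.32485695 41.55597936]
```

View pics/m7.png

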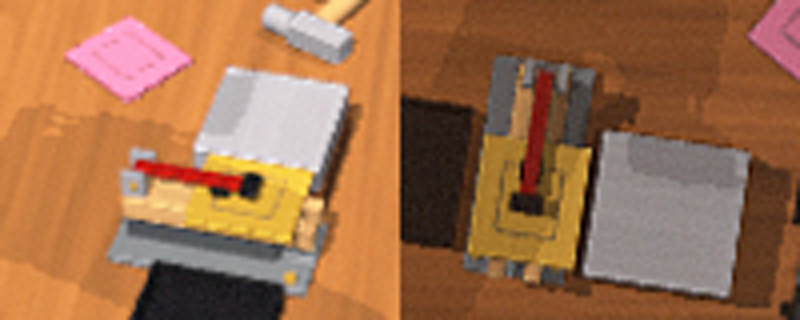

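The hold-down lies level on the plate, with its cap at about (527,200). The plate's corners match the earlier picture, and the robot is clear.

```bash
python3 -c "
from bench import r
print(r.close_job())"
```

```text
the job is handed in; nothing more can be done
None
```

I slid the plate onto the pin, swung the hold-down over so its pad rests on it, and handed the job in; by my picture measurements the plate is about 8 mm off along the pin, 2 mm off across it and 1° from square, though the hand-in gave no verdict.

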